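# Lock the card cutter's blade arm open

## Task

Make the card cutter safe for cleaning: lift its blade arm past its balance point so that it stays fully open by itself, then take the locking pin out of the wooden block and push it through the slot in the sloping plate of the green hood, feeling along the slot for the hole in the collar hidden behind it, until the pin is fully home with its flange on the plate. Let go of the pin, and leave the bowl, the egg and the brush jar where they are.

Things in the scene. Friction and masses are not known exactly. Their poses are not given: they have to be found in the camera images.
- cutter: Arm-type card cutter, fixed: grey frame with a pale bed, top at z = 60 mm, spanning x -207 to 78, y 16 to 202 mm. Origin on the table below the hinge axis, in the plane in which the arm swings; z up, y along the hinge axis, the knob end of the arm towards -x. A green sheet-metal hood stands on the rear of the bed (x -66 to 38, y 27 to 163 mm, up to z = 154 mm).
- blade_arm (a joint): Blade arm about the hinge axis (the cutter's y axis at z = 95 mm): 0 = shut, level towards the cutter's -x; grows as the knob rises; 1.35 rad = open, at its stop. A counterweight (steel disc, 48 mm, on a cranked tail behind the hinge) lets it fall shut below about 0.5 rad and open by itself above about 0.7 rad; the hinge is damped. Lifting the knob takes about 1 N.
- hinge_point (a point): The hinge axis in the plane of the arm: cutter frame (0, 0, 95) mm.
- knob_point (a point): Centre of the red ball knob (40 mm diameter) at the end of the blade arm, 228 mm from the hinge axis. Free on both sides (y) and above. Between the knob and the hinge runs the 14 mm wide arm.
- slot_plate: Sloping top plate of the hood, 4 mm thick, leaning 38 degrees: faces up and towards the cutter's -x. Origin: middle of the slot on the outer face; z straight out of the plate (where the pin comes from), y along the slot (the cutter's y), x up the slope. Slot, outlined in yellow: 52 mm long (y), 18 mm wide (x), closed by two thin black spring leaves that fold inwards when the pin pushes (1 to 2 N).
- pin: Locking pin, loose, 108 mm long, about 120 g, upright in the wooden block at the start. Origin at the tip, z up along the pin. Steel shank 12 mm in diameter, 52 mm long (the last 6 mm taper to 6 mm at the tip), then a flange 34 mm in diameter, 6 mm thick, then a yellow square grip 26 x 26 mm, 50 mm long (58 to 108 mm from the tip; flat sides face x and y).
- pin_block: Beech block fixed to the table, 70 (x) x 110 (y) x 62 (z) mm, origin at the centre of its underside. The pin stands in its 15 mm hole at (0, 22) mm, flange on the block's top, shank 52 mm deep.
- bowl: Steel bowl, loose, 170 mm across and 70 mm high, origin under its centre; leave it alone.
- egg_stand: Painted red egg with white dots on a small wooden stand (one piece), loose, 60 mm across and 85 mm high, origin under its centre; leave it alone.
- brush_jar: Jar of paint brushes (one piece), loose, 76 mm across, jar 92 mm and brushes 185 mm high, origin under its centre; leave it alone.
- shaft_point (a point): On the arm's shaft behind the middle of the slot, 48 mm below the plate's outer face. Here the shaft carries a clamped collar, 60 mm in diameter (surface 18 mm below the outer face), smooth but for one 14 mm hole, deeper than the pin. Arm fully open: the hole points straight out of the slot, centred in its width, up to 15 mm from the slot's middle either way along y: unknown, to be felt.
Mind the look-alikes: they are no part of the job. What is shaped like the pin but orange or white is not meant.

How it is judged (in metres and radians):
On the way, in this order (a step that is already met when the one before it is completed fails the run):
1. the blade arm rests open by itself, let go (value of joint blade_arm above 1.28 rad and velocity of joint blade_arm below 0.1 rad/s and distance between the grasp point and knob_point above 0.06 m), for 0.3 s.
2. the pin is home in the hole behind the slot (z of pin in the frame of slot_plate below -0.046 m and angle between the z axis of pin and the z axis of slot_plate, either way round below 0.15 rad and value of joint blade_arm above 1.28 rad), for 0.2 s.
At the end, for the whole second after the job is handed in: The blade arm rests open (joint above 1.28 rad of 1.35); the pin sits in the collar's hole through the slot, its flange within 4 mm of the plate, its axis within 0.12 rad of the plate's normal, at rest and let go; bowl, egg and brush jar within 30 mm of where they began (value of joint blade_arm above 1.28 rad and z of pin in the frame of slot_plate between -0.06 and -0.048 m and x of pin in the frame of slot_plate between -0.008 and 0.008 m and y of pin in the frame of slot_plate between -0.022 and 0.022 m and angle between the z axis of pin and the z axis of slot_plate, either way round below 0.12 rad and linear speed of pin below 0.02 m/s and distance of each of bowl, egg_stand, brush_jar from where it was at the start of the episode below 0.03 m); the robot touches nothing.
It fails at once if the bowl, the egg or the brush jar is knocked away or over (distance of any of bowl, egg_stand, brush_jar from where it was at the start of the episode above 0.05 m or angle between any of bowl, egg_stand, brush_jar's own z axis and vertical above 0.5 rad).
It also fails if it takes over 72 s, if anything falls off the work surface, if the arm or the gripper's body presses on something with over 40 N, if the wrist force passes 120 N, or if a joint passes its speed limit or range.

## Robot

A 7-joint arm with a two-finger parallel gripper is mounted at the origin on the work surface. World frame = base frame: x ahead of the robot, y to its left, z up, the work surface at z = 0. Lengths are in m, angles in degrees, forces in N, time in s.
With the tool pointing down it reaches from about 0.35 to 0.775 m from the base axis. Payload 3.1 kg.
Tool frame: the origin (TCP) lies on the centre line of the jaws, within the pads' length; the fingertips stand 17 mm ahead of it and the grasp point (between the pads) lies 2 mm behind it (robot.tip_reach is the distance from the TCP to the fingertips, in m); z points along the fingers, y is the direction in which the jaws open and shut (so a half turn about z gives the same grasp; the last joint's range is limited). The gripper opens to 85 mm and grips with 20 to 120 N. Pads are 22 mm wide; open, the fingers measure 114 mm over their backs; the gripper's body (76 mm by 85 mm) begins 54 mm behind the grasp point. The pads swing forward as they close: fully open they stand 13 mm farther back than shut.
Start: joints at [-70.342, 17.813, 0.802, 86.603, -0.252, 75.585, -1.558], TCP at [0.206, 0.51, 0.248] pointing down, gripper open.
Joint ranges: [-154.91, 154.91], [-16.99, 109.72], [-72.82, 74.43], [7.12, 147.25], [-82.49, 262.49], [11.32, 116.49], [-174.64, 174.64]. Speed limits (degrees/s): [159.86, 159.86, 180, 180, 180, 180, 180].

## Interface

Orientations are given as [roll, pitch, yaw] about the fixed x, y, z axes, in that order (R = Rz(yaw) Ry(pitch) Rx(roll)).
In Python, from station import robot, fingers, vision, workorder, recognise gives the robot as it stands. Calls block until the motion is done:
- robot.move_to(position, orientation): joint-space move of the TCP to a pose.
- robot.line_to(position, orientation=None, velocity=0.15, f_stop=None): straight line of the TCP; orientation=None keeps the orientation; velocity is the mean speed in m/s. With f_stop (N) it stops when the force on the tool has changed by that much, and returns True; else False.
- robot.move_j(angles): joint-space move.
- fingers.gripper_to(opening, force=None): opening from 0.0 (shut) to 1.0 (fully open); force is the grip in N (None keeps the last); returns when the fingers have stopped.
- robot.pause(seconds).
- robot.inverse_kinematics(position, orientation): joint angles nearest the present ones, or None.
- vision.grab_frame(name): name is "scene" or "top" or "wrist"; returns the picture (384x512x3 uint8, red, green, blue); there is no depth.
- vision.calibration(name): a dict with "mtx" (3x3 intrinsics, pixels), "extrinsics" (4x4, takes a point from world to camera coordinates); the wrist camera has in their place "T_tool_cam" (4x4, takes a point from camera to tool coordinates, whose origin is the TCP and whose axes are the flange's). Camera axes: x right, y up, looking along -z (the intrinsics and any distortion apply to the point x, -y, -z); pixel columns grow to the right and rows downward; lengths in m; the calibration is good to about 2 mm. A picture is of the moment at which its call begins: read the wrist's pose just before it. calibration takes no time and is no camera call.
A pose or a line that the arm cannot do raises robot.PlanningError and nothing moves.
- workorder.close_job(): hands the job in, once; it reports no verdict.
Trained networks look in the newest picture that a camera, given by its name, has taken for a name from the list of things; names that differ only in an ending like _2 or _b are one class to them, and where a whole thing is asked for, a point or a joint stands for the part that bears it (a point fixed in the world has none). Each returns a list of dicts, best first, with "p" (0 to 1); they miss things now and then, are a little off and sometimes report something else, mostly with a low value. They report only what shows in the picture. A call takes as long as a camera call. They do not tell look-alikes from the thing itself.
- recognise(label, camera): "rect" ([centre column, centre row, width, height] in pixels, round what is visible of it).
Readings, each from a call of its own:
- robot.current_time_s(): time.
- robot.current_joint_positions(): joint angles.
- robot.current_dq(): joint speeds.
- robot.current_joint_torque(): joint torques, N m.
- robot.current_tool_pos(): TCP position.
- robot.current_eef_rot(): TCP orientation.
- robot.current_contact_force(): force on the tool from outside, world axes, zero at the start.
- robot.current_torque(): the same for the moment, N m.
- robot.current_finger_gap(): opening from 0.0 (shut) to 1.0 (fully open).
Only numpy, scipy, OpenCV 4.12 (cv2) and the standard library are available. Lean on these libraries where they do the work, as an engineer would, in place of code of your own. Each camera call takes 0.05 s, during which the arm holds its last target. There are 200 camera calls.

## Working session

There is one attempt and no reset: what is moved stays moved. The work goes in short steps, each a Python script; the robot and the scene stay as the last script left them, time stands still between calls to the robot, and variables do not carry over. Pictures are saved under pics/ and viewed, about 8 in all and at most 12, crops included, and the job is handed in when it is done.

```bash
ls; mkdir -p pics; python3 - <<'E'
from station import robot, fingers, vision, workorder, recognise
import cv2, numpy as np
np.set_printoptions(precision=4,suppress=True)
ims=[]
for c in ("scene","top"):
    im=vision.grab_frame(c); ims.append(im)
    cv2.imwrite(f"pics/{c}0.png",cv2.cvtColor(cv2.resize(im,(800,600),interpolation=cv2.INTER_CUBIC),cv2.COLOR_RGB2BGR))
    k=vision.calibration(c); print(c,k)
    for l in ("cutter","blade_arm","knob_point","slot_plate","pin","pin_block","bowl","egg_stand","brush_jar"):
        print(l,[(np.round(d["rect"],1).tolist(),round(d["p"],2)) for d in recognise(l,c)])
print(vision.calibration("wrist"),robot.current_time_s(),robot.current_eef_rot())
E
```

```text
pics
scene {'mtx': array([[405.9021,   0.    , 263.5109],
       [  0.    , 405.9021, 190.9204],
       [  0.    ,   0.    ,   1.    ]]), 'extrinsics': array([[-0.3343,  0.9424, -0.0078,  0.1355],
       [-0.7206, -0.2502,  0.6467,  0.3467],
       [ 0.6075,  0.2218,  0.7627, -1.4662],
       [ 0.    ,  0.    ,  0.    ,  1.    ]])}
cutter [([247.9, 213.5, 123.9, 130.6], 0.78)]
blade_arm [([216.4, 184.9, 61.2, 80.1], 0.84)]
knob_point [([216.6, 183.9, 61.6, 76.7], 0.96)]
slot_plate [([250.9, 203.9, 53.0, 17.9], 0.76)]
pin [([197.9, 158.1, 12.1, 27.3], 0.82), ([167.2, 143.1, 14.1, 19.5], 0.65), ([150.6, 175.9, 13.6, 33.3], 0.55), ([181.1, 128.3, 12.1, 32.3], 0.54), ([162.1, 156.4, 49.0, 40.8], 0.22)]
pin_block [([162.4, 154.4, 47.9, 35.1], 0.7)]
bowl [([163.2, 155.5, 50.1, 37.4], 0.74), ([355.5, 194.8, 63.3, 52.4], 0.65)]
egg_stand [([307.4, 242.6, 19.3, 29.2], 0.82)]
brush_jar [([127.0, 200.1, 44.9, 70.2], 0.63)]
top {'mtx': array([[385.7389,   0.    , 253.8736],
       [  0.    , 385.7389, 186.3969],
       [  0.    ,   0.    ,   1.    ]]), 'extrinsics': array([[-0.017 , -0.9997, -0.
[... 329 characters left out ...]
37.4], 0.62), ([399.6, 223.1, 19.4, 11.1], 0.43)]
pin [([398.9, 224.7, 21.5, 17.7], 0.82), ([394.5, 182.1, 16.6, 15.0], 0.82), ([357.8, 223.0, 12.0, 13.4], 0.57)]
pin_block [([401.5, 227.5, 54.3, 30.2], 0.94)]
bowl [([168.9, 234.8, 66.6, 72.3], 0.64)]
egg_stand [([209.8, 175.4, 26.9, 23.1], 0.61)]
brush_jar [([392.4, 132.8, 50.5, 49.7], 0.9)]
{'mtx': array([[288.6417,   0.    , 256.1113],
       [  0.    , 288.6417, 189.563 ],
       [  0.    ,   0.    ,   1.    ]]), 'T_tool_cam': array([[ 0.0008,  0.962 ,  0.2729,  0.0702],
       [ 1.    , -0.0005, -0.001 ,  0.0005],
       [-0.0008,  0.2729, -0.962 , -0.1246],
       [ 0.    ,  0.    ,  0.    ,  1.    ]])} 1.0 [179.999    0.0004 157.9582]
```

View pics/scene0.png

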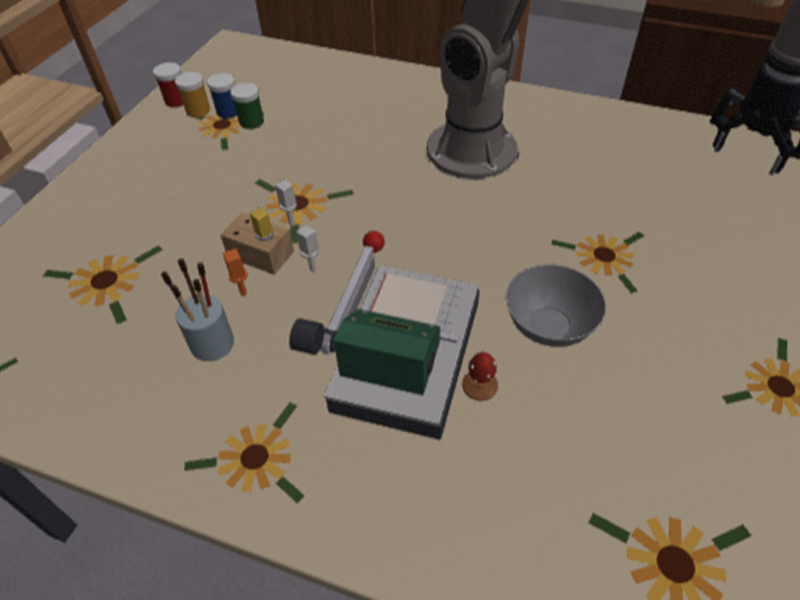

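View pics/top0.png

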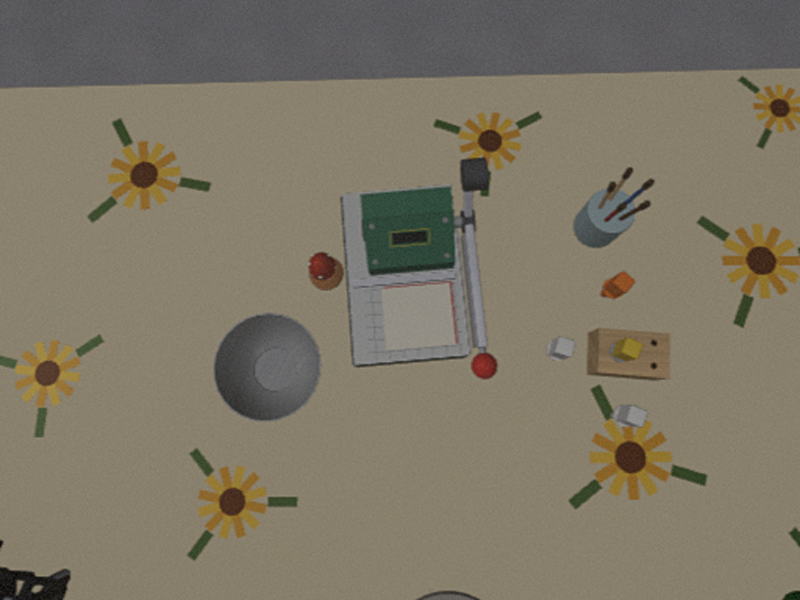

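The scene view shows the red knob at (373,240), the yellow pin grip at (261,222) in the block, and the slot at (391,324). The top view shows the knob at (484,366), the pin at (628,348) and the slot at (409,238). The look-alikes are orange at (618,285) and white at (560,347) and (630,415).

```bash
cat > h.py <<'E'
from station import robot, fingers, vision, workorder, recognise
import cv2, numpy as np
from scipy.optimize import least_squares
from scipy.spatial.transform import Rotation as Ro
np.set_printoptions(precision=4,suppress=True)
def cam(name,pose=None):
    k=vision.calibration(name)
    if name!="wrist": return k["mtx"],k["extrinsics"]
    T=np.eye(4); p,r=pose; T[:3,:3]=Ro.from_euler("xyz",r,degrees=True).as_matrix(); T[:3,3]=p
    return k["mtx"],np.linalg.inv(T@k["T_tool_cam"])
def proj(C,P):
    K,E=C; q=np.atleast_2d(P)@E[:3,:3].T+E[:3,3]; q=q*[1,-1,-1]; q=q@K.T; return q[:,:2]/q[:,2:]
def ray(C,uv):
    K,E=C; d=np.linalg.inv(K)@[uv[0],uv[1],1]; d=E[:3,:3].T@(d*[1,-1,-1]); return -E[:3,:3].T@E[:3,3],d
def onz(C,uv,z):
    o,d=ray(C,uv); return o+d*(z-o[2])/d[2]
def tri(obs):
    return least_squares(lambda P:np.concatenate([proj(C,P)[0]-uv for C,uv in obs]),[.5,0,.1])
def pose(): return np.array(robot.current_tool_pos()),np.array(robot.current_eef_rot())
def snap(name,fn,crop=None,s=1.5625):
    p=pose(); im=vision.grab_frame(name)
    v=im if crop is None else im[crop[1]:crop[3],crop[0]:crop[2]]
    cv2.imwrite(fn,cv2.cvtColor(cv2.resize(v,None,fx=s,fy=s,interpolation=cv2.INTER_CUBIC),cv2.COLOR_RGB2BGR))
    return p,im
def rot_zy(z,y):  # euler from tool z, y axes
    z=np.array(z,float)/np.linalg.norm(z); y=np.array(y,float); y-=z*(y@z); y/=np.linalg.norm(y)
    return Ro.from_matrix(np.c_[np.cross(y,z),y,z]).as_euler("xyz",degrees=True)
E
python3 - <<'E'
from h import *
S=cam("scene");T=cam("top");f=1.5625
for n,s,t in (("knob",(373,240),(484,366)),("slot",(391,324),(409,238)),("pintop",(261,213),(628,347)),("wire",(337,330),(467,221)),):
    r=tri([(S,np.array(s)/f),(T,np.array(t)/f)]); print(n,r.x,r.cost)
for n,t,z in (("bedFL",(354,366),.06),("bedFR",(468,357),.06),("bedRL",(342,195),.06),("knob",(484,366),.095),("pintop",(628,345),.118),("blk1",(597,329),.062),("blk2",(669,335),.062),("blk3",(668,379),.062),("blk4",(588,375),.062),("white1",(561,346),.1),("white2",(631,414),.1),("orange",(620,284),.1)):
    print(n,onz(T,np.array(t)/f,z))
E
```

```text
knob [ 0.4408 -0.0618  0.0936] 0.14925118734331855
slot [0.6335 0.0472 0.1272] 0.1510177726072721
pintop [ 0.4631 -0.2715  0.1159] 0.16263295151330626
wire [ 0.6616 -0.0383  0.1113] 6.584692765672357
bedFL [0.4472 0.1364 0.06  ]
bedFR [ 0.4579 -0.0424  0.06  ]
bedRL [0.7298 0.1554 0.06  ]
knob [ 0.441  -0.0624  0.095 ]
pintop [ 0.4662 -0.2718  0.118 ]
blk1 [ 0.4978 -0.2462  0.062 ]
blk2 [ 0.4862 -0.3573  0.062 ]
blk3 [ 0.4181 -0.3487  0.062 ]
blk4 [ 0.4265 -0.2265  0.062 ]
white1 [ 0.4684 -0.1784  0.1   ]
white2 [ 0.3667 -0.2735  0.1   ]
orange [ 0.5615 -0.2747  0.1   ]
```

```bash
cat >> h.py <<'E'
def cut(yaw=3.6,hinge=(0.6685,-0.0474)):
    y=np.radians(yaw); R=np.array([[np.cos(y),-np.sin(y),0],[np.sin(y),np.cos(y),0],[0,0,1]])
    return R,np.array([*hinge,0])
def c2w(p,**k):
    R,o=cut(**k); return R@np.array(p,float)+o
def best(p,z,y):
    j0=np.array(robot.current_joint_positions()); out=[]
    for s in (1,-1):
        e=rot_zy(z,s*np.array(y)); q=robot.inverse_kinematics(p,e)
        if q is not None: out.append((np.abs(np.array(q)-j0).max(),e,np.array(q)))
    out.sort(key=lambda a:a[0]); return out
E
python3 - <<'E'
from h import *
R,o=cut(); ye=R[:,1]
k=lambda a,dz=-.002:c2w([-.228*np.cos(a),0,.095+.228*np.sin(a)+dz])
b=best(k(0)+[0,0,.14],[0,0,-1],ye); print([(x[0],x[1],x[2]) for x in b])
e=b[0][1]
robot.move_to(k(0)+[0,0,.14],e); print(robot.current_time_s())
p,im=snap("wrist","pics/w1.png")
print(p,[(np.round(d["rect"],1).tolist(),d["p"]) for d in recognise("knob_point","wrist")], proj(cam("wrist",p),c2w([-.228,0,.095])),robot.current_time_s())
E
```

```text
[(np.float64(72.03606334427062), array([180. ,   0. ,   3.6]), array([-39.7236,   7.4466,  50.7413, 104.686 ,  -6.1041,  70.6876,
       -73.5947])), (np.float64(107.1951808752662), array([-180. ,    0. , -176.4]), array([-36.4161,   7.0632,  46.8558, 104.6065,  -5.4571,  70.632 ,
       105.6365]))]
3.2083
(array([ 0.4413, -0.0605,  0.2329]), array([-179.9868,    0.0016,    3.7511])) [([257.5, 103.2, 43.3, 204.5], 0.59)] [[258.5092 183.9849]] 3.3083
```

View pics/w1.png

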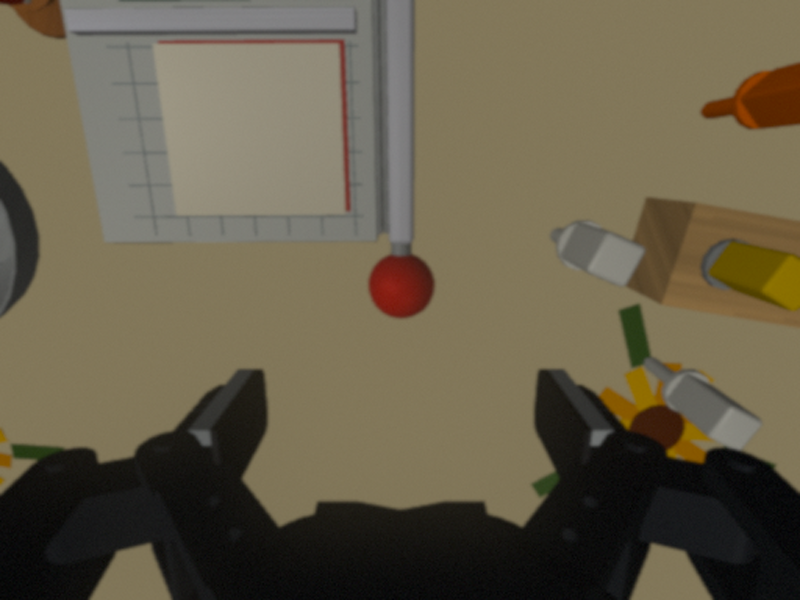

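Wrist view: the knob is at (401,286), where it was predicted to about 1 px, and the arm runs straight up the image, so the yaw is right. Next I grasp the knob and follow its arc.

```bash
python3 - <<'E'
from h import *
k=lambda a,dz=-.002:c2w([-.228*np.cos(a),0,.095+.228*np.sin(a)+dz])
e=pose()[1]; e=np.array([180,0,3.6])
print(robot.line_to(k(0),e,velocity=.15,f_stop=15))
fingers.gripper_to(0.2,force=25); print("gap",robot.current_finger_gap(),robot.current_contact_force(),robot.current_time_s())
for a in np.arange(.1,1.31,.1):
    robot.line_to(k(a),velocity=.12)
    print(round(a,2),np.array(robot.current_contact_force()),round(robot.current_finger_gap(),3),robot.current_time_s())
snap("scene","pics/s1.png",(150,80,350,260),4)
E
```

```text
False
gap 0.45083838900901424 [-1.7452  1.1012  5.6895] 4.8917
0.1 [ 0.9861  2.7588 -0.8417] 0.448 5.2333
0.2 [ 0.7171  3.7261 -1.6804] 0.45 5.575
0.3 [-1.2551  4.7285 -1.0384] 0.449 5.9167
0.4 [-2.8868  4.6084 -0.3857] 0.45 6.2583
0.5 [-2.3788  5.6304 -0.806 ] 0.45 6.6
0.6 [-2.3434  6.0859  1.719 ] 0.45 6.9417
0.7 [-1.6884  5.4836  1.9973] 0.453 7.2833
0.8 [-0.9227  5.3361  1.2254] 0.449 7.625
0.9 [-1.2101  6.3156  0.7796] 0.45 7.9667
1.0 [-0.6005  5.5294  1.2719] 0.448 8.3083
1.1 [0.1499 5.4518 0.8956] 0.453 8.65
1.2 [0.5436 5.9964 1.2261] 0.451 8.9917
1.3 [-0.7718  5.8538  1.9172] 0.451 9.3333
```

View pics/s1.png

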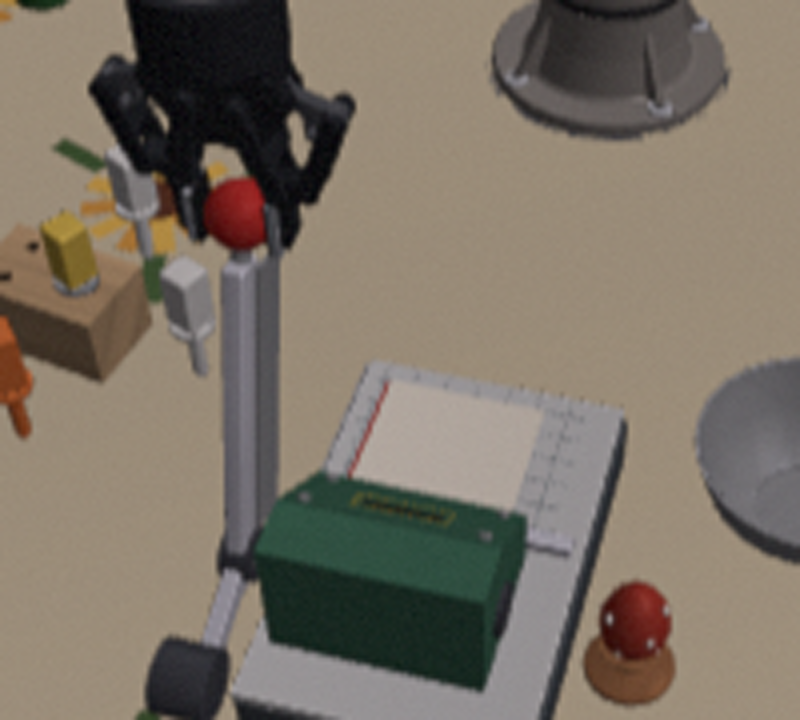

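Arm is raised to about 1.3 rad with the knob in the jaws. Now I release, retreat and look at the pin.

```bash
python3 - <<'E'
from h import *
fingers.gripper_to(1.0)
p=pose()[0]
robot.line_to(p+[-.06,0,.03],velocity=.2)
robot.line_to(p+[-.12,0,.03],velocity=.25)
b=best([.462,-.272,.26],[0,0,-1],[-.063,.998,0]); print(b[0])
robot.move_to([.462,-.272,.26],b[0][1]); print(robot.current_time_s())
P,im=snap("wrist","pics/w2.png"); C=cam("wrist",P); print(P)
print(proj(C,[.462,-.272,.118]),[(np.round(d["rect"],1).tolist(),d["p"]) for d in recognise("pin","wrist")])
E
```

```text
(np.float64(32.61419714832252), array([180.    ,   0.    ,   3.6121]), array([-12.1629,  22.0474,  56.1769,  89.0559, -18.5337,  78.8345,
       -40.6992]))
11.725
(array([ 0.4636, -0.2707,  0.2598]), array([-179.9656,   -0.0091,    3.7517]))
[[258.5201 184.3021]] [([273.4, 70.1, 40.5, 44.4], 0.84), ([176.1, 166.5, 47.2, 37.8], 0.75), ([259.0, 252.7, 29.6, 54.0], 0.63)]
```

View pics/w2.png

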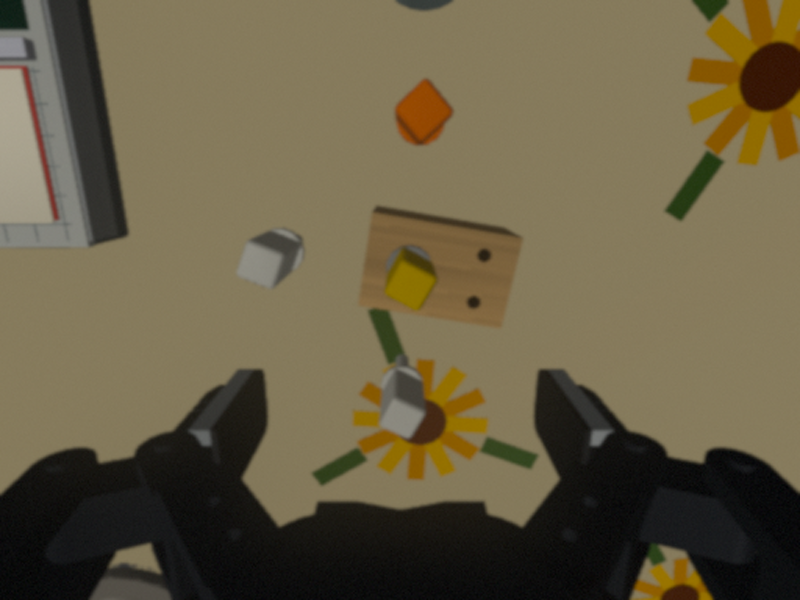

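```bash
python3 - <<'E'
from h import *
P=pose(); C=cam("wrist",P)
im=vision.grab_frame("wrist"); c=im[155:205,240:290].astype(float)
y=(c[...,0]>70)&(c[...,2]<.4*c[...,0])
print(np.percentile(c[...,0][y],[5,25,50,75,95]))
th,_=cv2.threshold(c[...,0][y].astype(np.uint8).reshape(-1,1),0,255,cv2.THRESH_OTSU); print(th)
m=(y&(c[...,0]>th)).astype(np.uint8)
cn=max(cv2.findContours(m,cv2.RETR_EXTERNAL,cv2.CHAIN_APPROX_NONE)[0],key=cv2.contourArea)
bx=cv2.boxPoints(cv2.minAreaRect(cn))+[240,155]; print(bx*1.5625)
W=np.array([onz(C,b,.118) for b in bx]); print(W,W.mean(0))
d=np.roll(W,-1,0)-W; print(np.linalg.norm(d,axis=1),np.degrees(np.arctan2(d[:,1],d[:,0]))%90)
v=cv2.resize(np.hstack([im[155:205,240:290][...,::-1],cv2.cvtColor(m*255,cv2.COLOR_GRAY2BGR)]),None,fx=7,fy=7); cv2.imwrite("pics/seg.png",v)
E
```

```text
[ 82. 118. 138. 141. 142.]
118.0
[[379.7804 292.8801]
 [397.7956 258.8514]
 [436.8497 279.527 ]
 [418.8345 313.5557]]
[[ 0.4582 -0.2567  0.118 ]
 [ 0.4801 -0.2663  0.118 ]
 [ 0.469  -0.2909  0.118 ]
 [ 0.4466 -0.2817  0.118 ]] [ 0.4635 -0.2739  0.118 ]
[0.0239 0.027  0.0242 0.0275] [66.3164 65.65   67.6909 65.005 ]
```

View pics/seg.png

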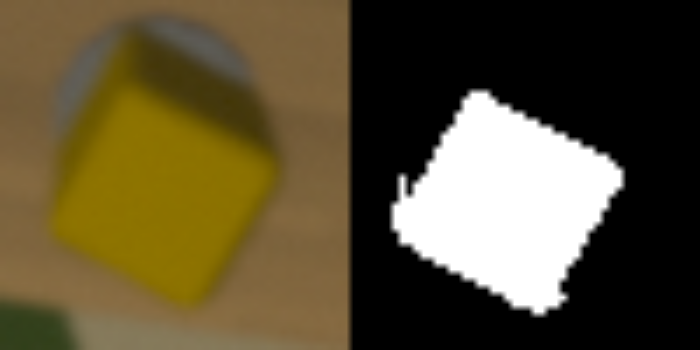

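Segmentation is clean: a 24 × 27 mm top face, centred at (0.4635, −0.2739), with sides at 66°. Grasping the pin next.

```bash
python3 - <<'E'
from h import *
a=np.radians(66); y=[np.cos(a),np.sin(a),0]
pc=np.array([.4635,-.2739,0])
b=best(pc+[0,0,.2],[0,0,-1],y); e=b[0][1]; print(e,b[0][0])
robot.move_to(pc+[0,0,.2],e); robot.pause(.2); p=pose()[0]; print("cmd err",p-(pc+[0,0,.2]))
off=np.where(np.abs(p-(pc+[0,0,.2]))<.004,(pc+[0,0,.2])-p,0); off[2]=0
robot.line_to(pc+off+[0,0,.094],e,velocity=.12,f_stop=15); print(pose())
fingers.gripper_to(0.1,force=60); print("gap",robot.current_finger_gap(),robot.current_contact_force())
print(pose()); 
robot.line_to(pc+off+[0,0,.20],e,velocity=.15); print("gap",robot.current_finger_gap(),robot.current_contact_force(),robot.current_time_s())
R,o=cut(); n=R@[-np.sin(np.radians(38)),0,np.cos(np.radians(38))]
S=c2w([-.0295,.095,.1328])
for d in (.16,.114,.082):
  for q in best(S+n*d,-n,R[:,1]): print(d,q[0],q[1],q[2])
E
```

```text
[180.   0. -24.] 22.13993221702888
cmd err [ 0.001  -0.0005  0.0016]
(array([ 0.4631, -0.274 ,  0.0948]), array([179.9822,  -0.098 , -24.0022]))
gap 0.2974085957052876 [-1.1735 -0.4016  1.2524]
(array([ 0.4625, -0.2741,  0.0944]), array([179.9496,  -0.0467, -24.0245]))
gap 0.2986361445716342 [-0.8195 -0.1742 -1.2628] 15.0
0.16 46.43499079911297 [180.  -38.    3.6] [ -33.4313   -7.8955   23.4275  123.6282   14.8215   26.3943 -106.6146]
0.16 120.27647182566847 [-180.    38.  -176.4] [-65.0432 -13.6197  49.8161 124.2957  32.9039  30.067   57.4074]
0.114 53.28246200619168 [180.  -38.    3.6] [ -44.7333   -1.6225   37.2268  124.0319    9.5579   19.5468 -101.501 ]
0.114 137.61300740886077 [-180.    38.  -176.4] [ 55.4158   3.0877 -63.3715 121.3047  14.3711  19.853   74.7439]
0.082 57.397448657294795 [180.  -38.    3.6] [-58.4947   4.8804  54.8495 123.9884 -11.5505  15.4318 -81.4261]
0.082 119.98306677920866 [-180.    38.  -176.4] [ 47.7378  10.1411 -59.4175 120.9799  37.8442  19.105   53.0844]
```

```bash
python3 - <<'E'
from h import *
R,o=cut(); n=R@[-np.sin(np.radians(38)),0,np.cos(np.radians(38))]
S=c2w([-.0295,.095,.1328])
e=np.array([180,-38,3.6])
p=pose()[0]
robot.line_to([.42,-.15,.25],velocity=.25)
mid=S+n*.135+R@[-.08,0,.02]
robot.move_to(mid,e); print(robot.current_joint_positions(),robot.current_time_s())
robot.line_to(S+n*.135,e,velocity=.15); robot.pause(.3)
print(robot.current_joint_positions(),pose(),S+n*.135,robot.current_contact_force(),robot.current_finger_gap(),robot.current_time_s())
P,im=snap("wrist","pics/w3.png"); C=cam("wrist",P)
print(proj(C,np.array([S+R@[0,s*.026,0] for s in(-1,0,1)])), "tip pred",proj(C,P[0]+Ro.from_euler("xyz",P[1],degrees=True).apply([0,0,.084])))
print([(np.round(d["rect"],1).tolist(),d["p"]) for d in recognise("slot_plate","wrist")])
E
```

```text
[ -22.4935  -15.8909   11.2333  129.9053   15.8065   28.8649 -108.6498] 16.6583
[ -24.9747   -3.8358   16.7971  123.5768    9.7309   22.4011 -101.9748] (array([0.5498, 0.0403, 0.2396]), array([-179.9699,  -38.0358,    3.5848])) [0.5501 0.0403 0.2392] [ 0.4568 -0.6791 -0.8539] 0.29754440353435635 17.6583
[[285.2192 183.5838]
 [257.3585 183.5747]
 [229.5052 183.5656]] tip pred [[257.5009 200.5938]]
[([255.8, 187.2, 144.2, 86.2], 0.58)]
```

View pics/w3.png

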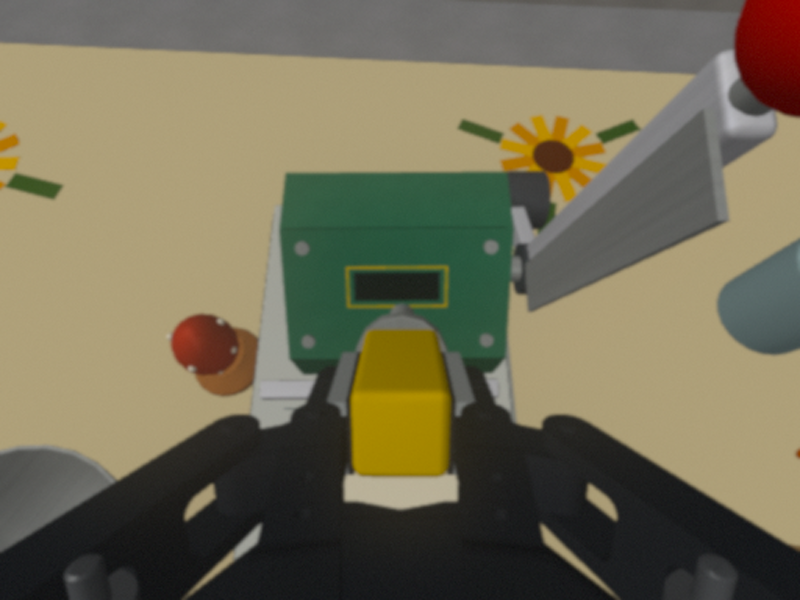

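The slot centre is at (397,287), about 3 px left of the prediction, so I correct +3 mm in y. The pin tip is straight at (401,308). Approaching for a close check.

```bash
cat >> h.py <<'E'
R,_o=cut(); n=R@[-np.sin(np.radians(38)),0,np.cos(np.radians(38))]; u=R@[np.cos(np.radians(38)),0,np.sin(np.radians(38))]; yc=R[:,1]
S=c2w([-.0295,.098,.1328]); EI=np.array([180,-38,3.6])
def at(tip,y=0,x=0): return S+n*(tip+.084)+yc*y+u*x
def where():  # tip in plate frame x,y,z from readings
    d=pose()[0]-S; return np.array([d@u,d@yc,d@n-.084])
E
python3 - <<'E'
from h import *
robot.line_to(at(.008),EI,velocity=.08,f_stop=8); robot.pause(.2)
print(where(),robot.current_contact_force(),robot.current_time_s(),robot.current_joint_positions())
P,im=snap("wrist","pics/w4.png",(170,110,340,240),4.5); C=cam("wrist",P)
print(((proj(C,np.array([S,P[0]+Ro.from_euler("xyz",P[1],degrees=True).apply([0,0,.084])]))-[170,110])*4.5))
E
```

```text
[0.0006 0.     0.0085] [ 0.3524 -0.1539 -0.9355] 18.65 [-24.8706   2.3874  17.8143 123.2306   5.4328  16.5639 -98.4045]
[[393.9034 396.372 ]
 [393.7545 407.6706]]
```

View pics/w4.png

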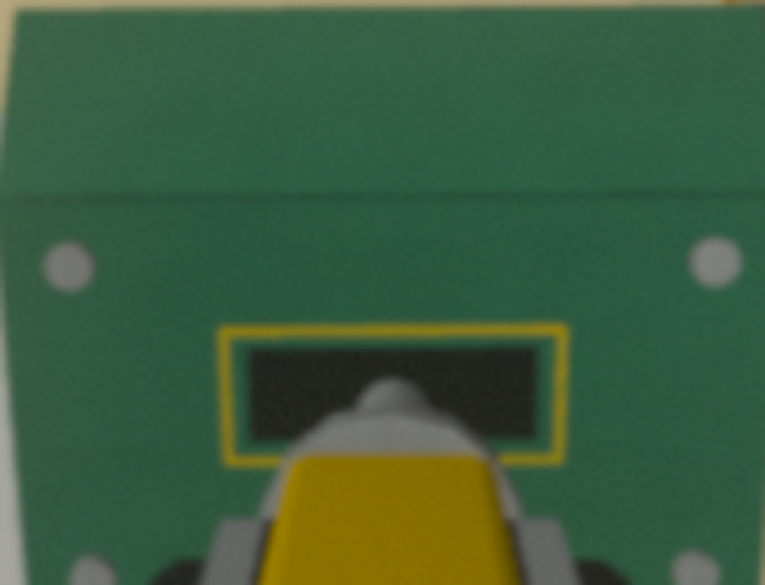

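The close look agrees: slot centre at (393.5,393) against a predicted (394,396), with the tip centred. Probing now.

```bash
python3 - <<'E'
from h import *
hit=robot.line_to(at(-.010),EI,velocity=.05,f_stop=10); print("entry",hit,where(),robot.current_contact_force())
if not hit:
  for y in (0,.003,-.003,.006,-.006,.009,-.009,.012,-.012,.015,-.015):
    robot.line_to(at(-.013,y),EI,velocity=.06)
    h=robot.line_to(at(-.027,y),EI,velocity=.03,f_stop=6)
    w=where(); print(y,h,w,np.array(robot.current_contact_force()),robot.current_time_s())
    if w[2]<-.0215: break
E
```

```text
entry False [-0.0006 -0.0001 -0.0105] [-0.0057  0.6218 -1.6304]
0 True [ 0.0002  0.     -0.0194] [-2.0946 -0.0442  3.7217] 19.7833
0.003 True [-0.0001  0.003  -0.019 ] [-4.0718  0.3596  5.3552] 20.375
-0.003 False [-0.0007 -0.0038 -0.0275] [ 1.0735 -2.7122 -3.5463] 21.2917
```

```bash
python3 - <<'E'
from h import *
y=-.0042
for t in (-.030,-.036,-.042,-.048,-.054):
    h=robot.line_to(at(t,y),EI,velocity=.03,f_stop=15)
    w=where(); F=np.array(robot.current_contact_force()); print(t,h,w,"F xyz plate",F@u,F@yc,F@n,robot.current_time_s(),robot.current_finger_gap())
    if h: break
    y=np.clip(y+np.clip(F@yc*.0002,-.001,.001),-.007,0)
E
```

```text
-0.03 False [-0.0002 -0.0042 -0.0302] F xyz plate -1.7570992382781876 -1.4915562769217157 -2.5614118609274956 21.55 0.29830969378290256Traceback (most recent call last):
  File "<stdin>", line 4, in <module>
station.PlanningError: the arm cannot follow that straight line within its joint ranges
```

```bash
python3 - <<'E'
from h import *
print(robot.current_joint_positions())
for t in (-.034,-.042,-.053):
  for phi in range(-180,180,20):
    e=Ro.from_matrix(Ro.from_euler("xyz",EI,degrees=True).as_matrix()@Ro.from_euler("z",phi,degrees=True).as_matrix()).as_euler("xyz",degrees=True)
    q=robot.inverse_kinematics(at(t,-.004),e)
    if q is not None: print(t,phi,np.round(q,1))
E
```

```text
[-20.7761   8.0144  15.2966 122.3778  -2.0056  11.9482 -90.9337]
-0.034 -180 [ 46.   17.7 -60.9 120.2  59.4  21.4  34.2]
-0.034 -160 [ 14.3  10.  -23.2 121.1  28.1  13.2  41. ]
-0.034 -140 [ 10.1   9.6 -18.5 121.2  24.4  12.8  24.4]
-0.034 -120 [  5.7   9.3 -13.8 121.4  20.6  12.4   7.8]
-0.034 -100 [  1.4   9.   -9.  121.5  16.9  12.1  -8.7]
-0.034 -80 [ -2.9   8.8  -4.3 121.7  13.1  11.9 -25.2]
-0.034 -60 [ -7.3   8.7   0.5 121.8   9.3  11.7 -41.7]
-0.034 -40 [-11.7   8.6   5.4 122.    5.4  11.6 -58. ]
-0.034 -20 [-15.9   8.5  10.  122.1   1.6  11.5 -74.4]
-0.034 0 [-20.4   8.6  15.  122.2  -2.5  11.5 -90.5]
-0.034 20 [ -24.8    8.7   19.8  122.4   -6.6   11.5 -106.6]
-0.034 40 [ -28.9    8.8   24.4  122.5  -10.6   11.6 -122.8]
-0.034 60 [ -33.1    9.    29.   122.6  -14.8   11.8 -138.7]
-0.034 80 [ -37.5    9.3   34.   122.8  -19.5   12.  -154.3]
-0.034 100 [ -41.7    9.7   38.9  122.9  -24.1   12.4 -169.9]
-0.034 120 [ -63.4   15.5   66.   123.4  -53.7   18.  -162.4]
-0.034 140 [ 46.   17.7 -60.9 120.2  59.4  21.4  74.2]
-0.034 160 [ 46.   17.7 -60.9 120.2  59.4  21.4  54.2]
-0.0
[... 1350 characters left out ...]
3.5]
-0.053 -60 [ 11.1  12.5 -20.1 120.6  33.8  11.5 -64.5]
-0.053 -40 [ 11.1  12.5 -20.1 120.6  33.8  11.5 -84.5]
-0.053 -20 [  20.    13.6  -30.2  120.3   43.5   13.1 -113.2]
-0.053 0 [-45.7  14.   44.9 122.4 -45.   12.7 -50.2]
-0.053 20 [-44.8  13.8  43.9 122.4 -43.8  12.5 -71.3]
-0.053 40 [-44.8  13.8  43.9 122.4 -43.8  12.5 -91.3]
-0.053 60 [ -44.8   13.8   43.9  122.4  -43.8   12.5 -111.3]
-0.053 80 [ -44.8   13.8   43.9  122.4  -43.8   12.5 -131.3]
-0.053 100 [ -53.2   16.1   54.5  122.6  -55.5   15.4 -140.7]
-0.053 120 [ -60.7   20.1   65.1  122.8  -66.    20.  -151.7]
-0.053 140 [ -60.7   20.1   65.1  122.8  -66.    20.  -171.7]
-0.053 160 [ 44.8  22.1 -61.5 119.6  69.1  23.5  46.3]
```

The straight line is stopped only by joint 6. Rotation about the tool axis maps to joint 7 alone, so IK at different rolls gives the self-motion at a fixed pose. I'll swing the elbow that way with the pin held still.

```bash
cat > ns.py <<'E'
from h import *
def fam(p,phis):
    M=Ro.from_euler("xyz",EI,degrees=True).as_matrix(); out=[]
    for phi in phis:
        e=Ro.from_matrix(M@Ro.from_euler("z",phi,degrees=True).as_matrix()).as_euler("xyz",degrees=True)
        q=robot.inverse_kinematics(p,e)
        if q is None: continue
        q=np.array(q); q[6]+=phi
        if abs(q[6])<174: out.append(q)
    out=np.array(out); out=out[np.argsort(out[:,2])]
    return out
E
python3 - <<'E'
from ns import *
p=at(-.030,-.0042)
F=fam(p,np.arange(0,125,1.0))
F=F[(F[:,2]>14)&(F[:,2]<58)]
print(len(F),np.abs(np.diff(F,axis=0)).max(0)); print(np.round(F[::6],1)); np.save("fam.npy",F)
E
```

```text
105 [0.2264 0.0235 0.2533 0.0073 0.2253 0.0187 0.2152]
[[-20.8   8.   15.3 122.4  -2.   12.  -90.9]
 [-22.1   8.   16.8 122.4  -3.1  12.  -89.9]
 [-23.5   8.   18.3 122.5  -4.3  12.  -88.8]
 [-24.8   8.1  19.7 122.5  -5.4  12.  -87.7]
 [-26.2   8.1  21.2 122.5  -6.5  12.  -86.6]
 [-27.5   8.1  22.7 122.6  -7.7  12.  -85.5]
 [-28.8   8.2  24.1 122.6  -8.9  12.  -84.4]
 [-30.1   8.2  25.6 122.7 -10.   12.1 -83.3]
 [-31.4   8.3  27.  122.7 -11.2  12.1 -82.1]
 [-32.7   8.3  28.5 122.7 -12.4  12.1 -81. ]
 [-34.    8.4  29.9 122.8 -13.6  12.2 -79.8]
 [-35.4   8.5  31.5 122.8 -14.9  12.2 -78.6]
 [-36.7   8.6  33.  122.9 -16.2  12.3 -77.4]
 [-38.    8.7  34.5 122.9 -17.5  12.4 -76.1]
 [-39.3   8.8  35.9 122.9 -18.8  12.5 -74.9]
 [-40.6   8.9  37.4 123.  -20.1  12.5 -73.6]
 [-41.9   9.   38.9 123.  -21.5  12.6 -72.3]
 [-43.2   9.2  40.3 123.  -22.8  12.7 -71. ]]
```

```bash
python3 - <<'E'
from ns import *
p=at(-.030,-.0042)
def go(F):
    for q in F: robot.move_j(q.tolist())
    Fo=np.array(robot.current_contact_force()); print(where(),Fo@u,Fo@yc,Fo@n,robot.current_time_s(),robot.current_finger_gap())
F=np.load("fam.npy")
go(F[12:60:12]); go(F[72::12]); 
j3=robot.current_joint_positions()[2]
G=fam(p,np.arange(0,125,1.0)); G=G[(G[:,2]>j3)&(G[:,2]<56)]
print(len(G),G[-1],np.abs(np.diff(G,axis=0)).max(0) if len(G)>1 else ""); 
if np.abs(np.diff(G,axis=0)).max()<4: 
    idx=[0]
    for i in range(len(G)):
        if G[i,2]-G[idx[-1],2]>2.5: idx.append(i)
    go(G[idx])
print(robot.current_joint_positions())
E
```

```text
[-0.0002 -0.0042 -0.03  ] -1.7163862284117573 -2.256429060278998 -2.490499958528624 22.55 0.29541655159163593
[-0.0001 -0.0042 -0.03  ] -2.5112740831510645 -2.027099162766378 -1.6429170068033763 23.3 0.29559169652802353
69 [-56.2257  11.4846  55.8917 123.3497 -38.595   14.7466 -56.0845] [0.226  0.0557 0.259  0.0061 0.2829 0.0509 0.2645]
[-0.     -0.0042 -0.03  ] -2.810723895691913 -1.8310266926392984 -0.7842709284305376 25.05 0.2965740022281504
[-55.1565  11.2018  54.5466 123.3309 -37.0716  14.4785 -57.5243]
```

Works with no force build-up. Pushing home.

```bash
python3 - <<'E'
from h import *
y=-.0045
for t in (-.034,-.040,-.046,-.051,-.055):
    h=robot.line_to(at(t,y),EI,velocity=.03,f_stop=15)
    w=where(); F=np.array(robot.current_contact_force()); print(t,h,w,"F plate",F@u,F@yc,F@n,robot.current_time_s(),robot.current_finger_gap())
    if h: break
    y=np.clip(y+np.clip(F@yc*.0002,-.001,.001),-.007,0)
print(robot.current_joint_positions())
E
```

```text
-0.034 False [-0.     -0.0044 -0.0341] F plate -2.520445040561573 -1.4926521775275323 -2.6708207671878297 25.3333 0.29585626382576585
-0.04 False [ 0.     -0.0045 -0.0401] F plate -1.9751383073150337 -0.9720703940058378 -3.3050434939716617 25.6833 0.29471039565098245
-0.046 False [ 0.0001 -0.0048 -0.0461] F plate -2.027603087604389 -1.2925229529574105 -2.92650503845395 26.0333 0.2960994785228766
-0.051 False [ 0.0002 -0.005  -0.051 ] F plate -2.5219223916423696 -0.5216911088447078 -2.661989815817899 26.35 0.2952076400432734
-0.055 True [ 0.0004 -0.0054 -0.0535] F plate -0.6603867283533884 -0.5656344643579841 9.196144197437533 26.5583 0.29729074218256324
[-45.7042  14.1738  45.4473 122.3804 -47.3017  13.0774 -47.8707]
```

```bash
python3 - <<'E'
from h import *
fingers.gripper_to(1.0); print("gap",robot.current_finger_gap(),robot.current_contact_force())
p=pose()[0]
robot.line_to(p+n*.075,EI,velocity=.08,f_stop=10); print(where(),robot.current_contact_force())
robot.line_to(p+n*.075+R@[-.07,0,.04],velocity=.15); robot.pause(.3)
print(robot.current_contact_force(),robot.current_time_s())
P,im=snap("wrist","pics/w5.png")
snap("scene","pics/s5.png",(150,80,350,260),4)
C=cam("wrist",P); q=S-yc*.0045
print(proj(C,np.array([q,q+n*.006,q+n*.056]))*1.5625)
E
```

```text
gap 0.9997460717817473 [ 0.371  -0.1247 -0.1606]Traceback (most recent call last):
  File "<stdin>", line 4, in <module>
station.PlanningError: the arm cannot follow that straight line within its joint ranges
```

```bash
python3 - <<'E'
from h import *
p=pose()[0]; d=0; step=.03
while d<.069:
    try: robot.line_to(p+n*(d+step),EI,velocity=.1,f_stop=10); d+=step; print(d,np.array(robot.current_joint_positions()))
    except robot.PlanningError:
        step/=2
        if step<.003: print("stuck at",d); break
print(where(),robot.current_contact_force(),robot.current_time_s())
for x in (.01,.03,.06):
    q=robot.inverse_kinematics(p+n*(d+x),EI); print(x,None if q is None else np.round(q,1))
E
```

```text
0.03 [-58.1933  10.438   57.6773 124.0773 -36.498   14.589  -57.7396]
0.045 [-66.5047   8.3312  65.706  124.5389 -29.4494  15.5804 -64.0852]
0.06 [-75.6152   4.749   73.3404 124.9119 -16.0129  16.2003 -76.3517]
0.075 [ -80.3545   -2.7573   73.4289  125.1429   13.4284   18.0851 -103.8012]
[-0.0039 -0.0054  0.0203] [-0.9628  0.3819 -0.4882] 28.9
0.01 [ -75.5   -5.8   66.4  125.2   22.3   20.4 -112.2]
0.03 [ -70.5  -10.2   58.2  125.1   30.6   24.9 -120. ]
0.06 [ -60.9  -13.7   46.2  124.7   31.3   30.  -121. ]
```

```bash
python3 - <<'E'
from h import *
p=pose()[0]
try: robot.line_to(p+n*.04,EI,velocity=.1)
except robot.PlanningError as x: print(x)
robot.pause(.5); print(where(),robot.current_contact_force(),robot.current_time_s())
P,im=snap("wrist","pics/w5.png")
snap("scene","pics/s5.png",(150,80,350,260),4)
C=cam("wrist",P); q=S-yc*.0045
print(proj(C,np.array([q,q+n*.006,q+n*.056]))*1.5625)
print(((proj(cam("scene"),np.array([q,q+n*.056]))-[150,80])*4))
E
```

```text
[-0.004  -0.0052  0.0602] [-0.5731  0.0255  0.9481] 29.9917
[[400.8195 276.8039]
 [400.8229 279.1149]
 [400.8579 303.0318]]
[[394.3223 501.7622]
 [409.0074 411.2206]]
```

View pics/w5.png

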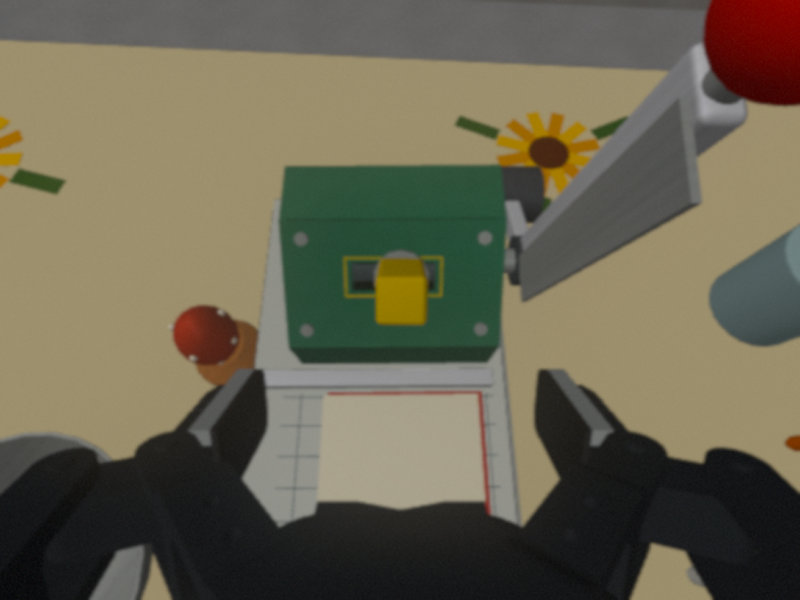

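View pics/s5.png

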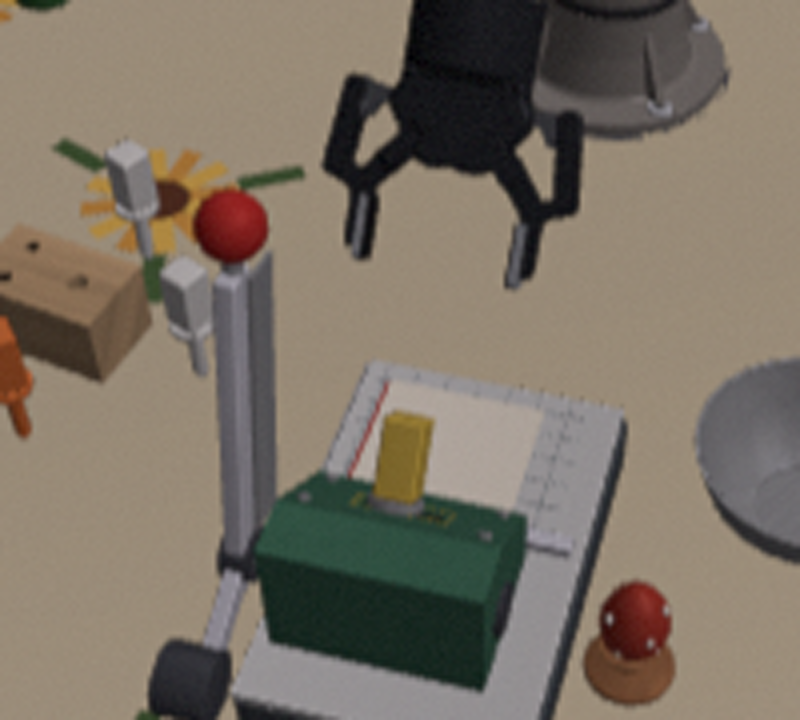

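The pin stands on the plate: its ends are at about (397,507) and (408,415), where (394,502) and (409,411) were predicted for fully home. The blade arm is open, the gripper is clear, and the bowl and egg are in place. Handing in.

```bash
python3 - <<'E'
from station import robot, workorder
print(robot.current_contact_force(),robot.current_time_s()); workorder.close_job()
E
```

```text
[ 0.02303321 -0.33525214  0.12753102] 30.0917
the job is handed in; nothing more can be done
```

The cutter is safe for cleaning, and I handed the job in at about 30 s of the 72 s allowed. The blade arm stays open on its own, and the locking pin is in the collar's hole with its flange on the plate.

- **Blade arm:** I gripped the knob, followed its arc to about 1.3 rad and let go. It was still fully open in the last pictures.
- **Finding the hole:** I took the pin from the block, pushed it through the slot and probed along it. It hit the collar at 0 and +3 mm and dropped into the hole near −4 mm.
- **Seating the pin:** It slid in with under 4 N until the flange met the plate, at a reading of 53.5 mm against the nominal 52 mm. In the last scene picture the pin's ends were within about 1.5 pixels of where a fully home pin should show.
- **At hand-in:** The gripper was clear of everything, with about 0.4 N on the tool. The bowl and egg looked unmoved. I never worked near the brush jar, but the last picture showed only part of it and I did not measure any of the three again.

Two straight-line moves were refused because of joint limits. I cleared the first by swinging the elbow while the pin stayed still in the hole, and the second by backing off in shorter steps.

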